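# Nest the tapered sampling cups on the drip tray

## Robot

A 6-joint arm with a two-finger parallel gripper is mounted at the origin on the work surface. World frame = base frame: x ahead of the robot, y to its left, z up, the work surface at z = 0. Lengths are in m, angles in rad, forces in N, time in s.
With the tool pointing down it reaches from about 0.35 to 0.975 m from the base axis. Payload 4.9 kg.
Tool frame: the origin (TCP) lies at the very end of the fingers, on their centre line; the grasp point (between the pads) lies 19 mm behind it; y points along the fingers, z is the direction in which the jaws open and shut, and the axes are right-handed (so a half turn about y gives the same grasp; the last joint's range is limited). The gripper opens to 85 mm and grips with 20 to 120 N. Pads are 22 mm wide; open, the fingers measure 114 mm over their backs; the gripper's body (76 mm by 85 mm) begins 54 mm behind the grasp point. The pads swing forward as they close: fully open they stand 13 mm farther back than shut.
Start: joints at [-1.443, 0.053, 1.613, -0, 1.476, -0.119], TCP at [0.153, -0.606, 0.231] pointing down, gripper open.
Joint ranges: [-3.01, 3.01], [-1.01, 2.22], [0.06, 2.58], [-1.02, 4.17], [0.09, 2.62], [-3.14, 3.14]. Speed limits (rad/s): [2.57, 2.57, 3.14, 3.14, 3.14, 3.14].

## Interface

Orientations are given as a rotation vector (axis times angle).
In Python, from station import ctrl gives the robot as it stands.
- The arm moves only by the tool arm_command, never from a script. Its argument "steps" is a list of rows, each a list of 3 entries, a list of its own where there are three numbers: the shift along the tool's x, y, z in m, then the turn, a rotation vector about the tool's x, y, z in degrees, then the opening, from 0 (shut) to 1 (fully open). In form: [[[dx, dy, dz], [ax, ay, az], gripper], ...]. A call has 1 to 5 rows; each row is the pose to reach, as a shift and turn from the pose measured when the call began, along the tool's axes at that moment; what a row does not reach only later rows make up. A row lasts 1/10 s, in which the tool goes at most 50 mm and 8.59 degrees, less where a joint would pass 70% of its speed; a pose out of reach is approached as far as the arm can. A call with a gripper value outside its range is refused whole. The fingers move at their own pace and stop on an object; "force" is the grip in N (left out, the last holds). Time passes only in rows, so rows that repeat a pose let the fingers close. It gives the time, the measured TCP pose, the force and the opening at its end, in the units of the state.
- ctrl.get_obs(): the state, without advancing time (a new reading comes with each control period).
- ctrl.get_image(name): name is "scene" or "top" or "wrist"; returns a dict with "img" (420x560x3 uint8, red, green, blue), "camera_matrix" (3x3 intrinsics, pixels), "world_from_camera" (4x4, takes a point from camera to world coordinates). Camera axes: x right, y up, looking along -z (the intrinsics and any distortion apply to the point x, -y, -z); pixel columns grow to the right and rows downward; lengths in m; the calibration is good to about 2 mm. The wrist camera is an equidistant fisheye: a pixel r from the principal point sees the ray r / f radians off the axis. A picture is of the moment at which its call begins. There is no depth.
- ctrl.finish_job(): hands the job in, once; it reports no verdict.
Trained networks look in a picture, given as the dict that the camera call returned (one of the last four; its "shot" number tells which), for a name from the list of things; names that differ only in an ending like _2 or _b are one class to them, and where a whole thing is asked for, a point or a joint stands for the part that bears it (a point fixed in the world has none). Each returns a list of dicts, best first, with "confidence" (0 to 1); they miss things now and then, are a little off and sometimes report something else, mostly with a low value. They report only what shows in the picture. A call takes as long as a camera call.
- ctrl.boxes_of(picture, name): "position" ([row, column] in pixels, amid what is visible of it).
The state is a dict: "t": time; "q": joint angles; "dq": joint speeds; "effort": joint torques, N m; "tool_pos": TCP position; "tool_rot": TCP orientation; "contact_force": force on the tool from outside, world axes, zero at the start; "wrist_torque": the same for the moment, N m; "opening": finger opening in m.
Only numpy, scipy, OpenCV 4.12 (cv2) and the standard library are available. Lean on these libraries where they do the work, as an engineer would, in place of code of your own. Each camera call takes 0.05 s, during which the arm holds its last target.

## Task

Clear the milk-lab bench: nest the two loose tapered steel cups, one after the other in either order, into the tapered cup that stands on the drip tray, so that all three make one upright stack with each cup fully home in the one below. Let the bottom cup stay standing where it is on the tray, and leave the straight-sided steel beaker where it stands.

Things in the scene. Friction and masses are not known exactly. Their poses are not given: they have to be found in the camera images.
- cup_tray: Tapered stainless steel cup, open at the top, upright. 100 mm high; outer diameter 66 mm at the rim, narrowing evenly to 42 mm at the underside; wall 2 mm; inside floor 38 mm above the underside (heavy bottom). Origin: centre of the underside, z up. The bottom cup: stands loose on a low square dark steel drip tray (170 mm square, lip 14 mm), underside about 4 mm above the table.
- cup_a: Tapered stainless steel cup, open at the top, upright. 100 mm high; outer diameter 66 mm at the rim, narrowing evenly to 42 mm at the underside; wall 2 mm; inside floor 38 mm above the underside (heavy bottom). Origin: centre of the underside, z up. Loose, about 0.16 kg, on the table left or right of the tray. Fully home in another, it rests on that cup's inside floor, so it stands 38 mm higher.
- cup_b: Tapered stainless steel cup, open at the top, upright. 100 mm high; outer diameter 66 mm at the rim, narrowing evenly to 42 mm at the underside; wall 2 mm; inside floor 38 mm above the underside (heavy bottom). Origin: centre of the underside, z up. The second loose cup, identical to cup_a, on the table left or right of the tray.
- beaker: Bystander: straight-sided steel beaker, open at the top, 100 mm high, 66 mm outer diameter top to bottom, upright on the table; it does not nest. Origin: centre of the underside. A capped white bottle (92 mm high, 41 mm thick) also stands by as clutter; all these start at least 110 mm apart, centre to centre. A rack of such bottles stands past x = 0.75 m.

How it is judged:
By the outcome, as a careful person would: the job done as asked, in the order asked, and still so for the second after the job is handed in, with the robot touching nothing.
It also fails if it takes over 64 s, if anything falls off the work surface, if the arm or the gripper's body presses on something with over 40 N, if the wrist force passes 120 N, or if a joint passes its speed limit or range.

## Working session

There is one attempt and no reset: what is moved stays moved. The work goes in short steps, Python scripts to look and compute and a tool call to move; the robot and the scene stay as the last step left them, time stands still between calls to the robot, and variables do not carry over. Pictures are saved under pics/ and viewed, and the job is handed in when it is done.

Besides the shell and the picture viewer there is one more tool, called as name(argument=value, ...) on one line, values as JSON. arm_command: Moves the arm, as the interface text tells. Its arguments: {"type":"object","properties":{"steps":{"type":"array"},"force":{"type":"number"}},"required":["steps"]}

```bash
ls; mkdir -p pics; cat > h.py <<'E'
import numpy as np, cv2
from station import ctrl
from scipy.spatial.transform import Rotation as R
def save(im,name,boxes=[]):
    cv2.imwrite(f'pics/{name}.png', im['img'][:,:,::-1])
def ray(im,rc,fish=False):
    K=im['camera_matrix'];T=im['world_from_camera']
    u=(rc[1]-K[0,2])/K[0,0]; v=(rc[0]-K[1,2])/K[1,1]
    if fish:
        r=np.hypot(u,v); s=np.sin(r)/r if r>1e-9 else 1
        d=np.array([u*s,-v*s,-np.cos(r)])
    else: d=np.array([u,-v,-1.])
    return T[:3,3],T[:3,:3]@d
def at_z(im,rc,z,fish=False):
    o,d=ray(im,rc,fish); return o+d*(z-o[2])/d[2]
def proj(im,p,fish=False):
    K=im['camera_matrix'];T=im['world_from_camera']
    c=T[:3,:3].T@(np.asarray(p)-T[:3,3]); x,y,z=c[0],-c[1],-c[2]
    if fish:
        rr=np.hypot(x,y); th=np.arctan2(rr,z); a,b=x/rr*th,y/rr*th
    else: a,b=x/z,y/z
    return np.array([K[1,1]*b+K[1,2],K[0,0]*a+K[0,2]])
E
python3 - <<'E'
from h import *
o=ctrl.get_obs(); print(o)
for n in ['top','scene']:
    im=ctrl.get_image(n); save(im,n+'0'); print(n,im['camera_matrix'],im['world_from_camera'].round(4))
    for k in ['cup_tray','beaker']:
        for b in ctrl.boxes_of(im,k): print(k,b,at_z(im,b['position'],0.05).round(3),at_z(im,b['position'],0.1).round(3))
E
```

```text
pics
{'t': 0.0, 'q': array([-1.44297936e+00,  5.33491748e-02,  1.61428268e+00,  2.06187889e-05,
        1.47600364e+00, -1.18992307e-01]), 'dq': array([-0.00085866,  0.00046859,  0.00010448,  0.00042015, -0.0008056 ,
       -0.00071432]), 'effort': array([ 3.49171478e-04, -3.93669283e+01, -3.70179391e+01, -9.88641233e-06,
        6.91876077e-03, -9.69412497e-07]), 'tool_pos': array([ 0.15262576, -0.6054401 ,  0.23007454]), 'tool_rot': array([-0.25923923,  2.09231656, -2.08801381]), 'contact_force': array([-0.77490306,  0.03076141, -0.15314837]), 'wrist_torque': array([ 0.01459701, -0.01724966, -0.04111981]), 'opening': 0.08543800822522564}
top [[532.94573035   0.         283.44981485]
 [  0.         532.94573035 211.94307205]
 [  0.           0.           1.        ]] [[-0.0109  0.9891 -0.1467  0.3846]
 [-0.9993 -0.0055  0.0375  0.0193]
 [ 0.0363  0.147   0.9885  0.9951]
 [ 0.      0.      0.      1.    ]]
cup_tray {'position': [149.8, 134.7], 'confidence': 0.57} [0.64  0.251 0.05 ] [0.626 0.239 0.1  ]
beaker {'position': [150.1, 134.1], 'confidence': 0.72} [0.639 0.252 0.05 ] [0.626 0.24  0.1  ]
scene [[418.82792492   0.         276.36802729]
 [  0.         418.82792492 215.7465096 ]
 [  0.           0.           1.        ]] [[ 0.6587 -0.4654  0.5913  1.0189]
 [ 0.7524  0.4113 -0.5145 -0.4131]
 [-0.0037  0.7838  0.621   0.5444]
 [ 0.      0.      0.      1.    ]]
cup_tray {'position': [189.8, 280.3], 'confidence': 0.76} [0.489 0.059 0.05 ] [0.542 0.012 0.1  ]
beaker {'position': [183.1, 395.2], 'confidence': 0.63} [0.631 0.257 0.05 ] [0.67  0.189 0.1  ]
```

View pics/top0.png

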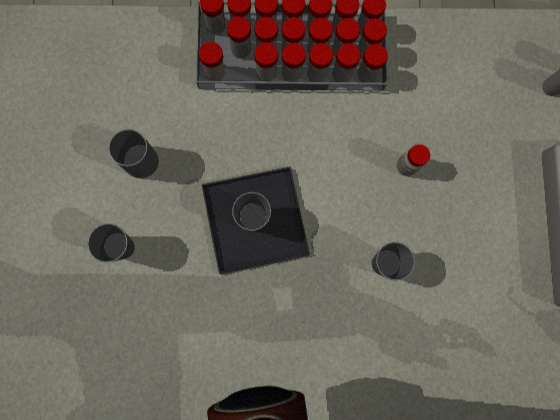

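View pics/scene0.png

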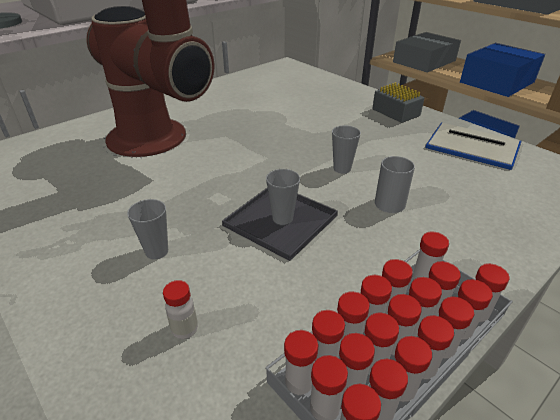

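```bash
cat >> h.py <<'E'
def circ(im,c,z,r,fish=False,n=40):
    return np.array([proj(im,[c[0]+r*np.cos(a),c[1]+r*np.sin(a),z],fish) for a in np.linspace(0,2*np.pi,n)])
def over(im,cups,name,half=45,s=4,fish=False):
    out=[]
    for c in cups:
        x,y,z0=c
        m=proj(im,[x,y,z0+.06],fish).astype(int)
        r0,c0=max(m[0]-half,0),max(m[1]-half,0)
        crop=im['img'][r0:r0+2*half,c0:c0+2*half,::-1]
        a=cv2.resize(crop,None,fx=s,fy=s,interpolation=cv2.INTER_CUBIC)
        a=cv2.convertScaleAbs(a,alpha=1.6)
        b=a.copy()
        for z,r,col in [(z0+.1,.033,(0,255,0)),(z0,.021,(0,0,255))]:
            p=circ(im,c,z,r,fish)[:,::-1]
            p=((p-[c0,r0]+.5)*s).astype(int)
            cv2.polylines(b,[p],True,col,1)
        out.append(cv2.resize(b,(260,260)) )
        out.append(cv2.resize(a,(260,260)))
    h=[np.vstack(out[i:i+2]) for i in range(0,len(out),2)]
    cv2.imwrite(f'pics/{name}.png',np.hstack(h))
E
python3 - <<'E'
from h import *
t=ctrl.get_image('top'); s=ctrl.get_image('scene')
g=[at_z(t,(242,108),.1),at_z(t,(210.5,251.5),.104),at_z(t,(260,395),.1)]
cups=[(a[0],a[1],z) for a,z in zip(g,[0,.004,0])]
print(np.round(cups,4))
over(t,cups,'ov1',30); over(s,cups,'ov2',45)
for k in [(150,129)]: print('beaker',at_z(t,k,.1))
print('bottle',at_z(t,(155,419),.092))
E
```

```text
[[ 0.4684  0.2781  0.    ]
 [ 0.5196  0.0394  0.004 ]
 [ 0.4343 -0.2024  0.    ]]
beaker [0.62595055 0.2484662  0.1       ]
bottle [ 0.61849738 -0.25465666  0.092     ]
```

View pics/ov1.png

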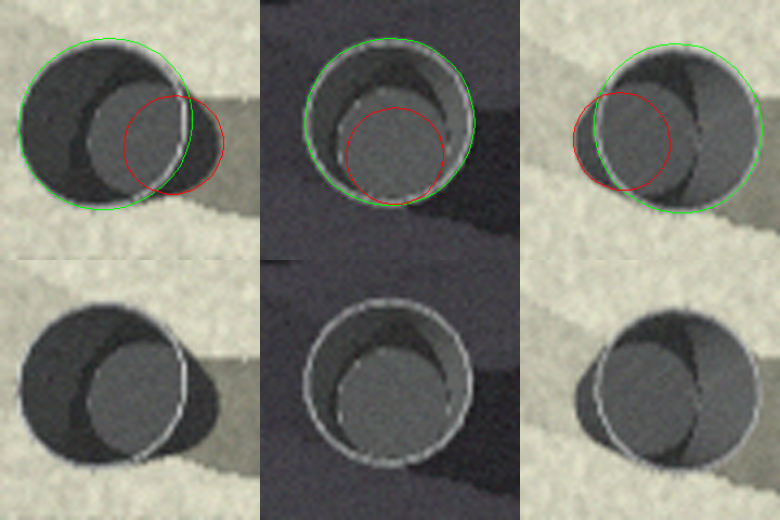

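View pics/ov2.png

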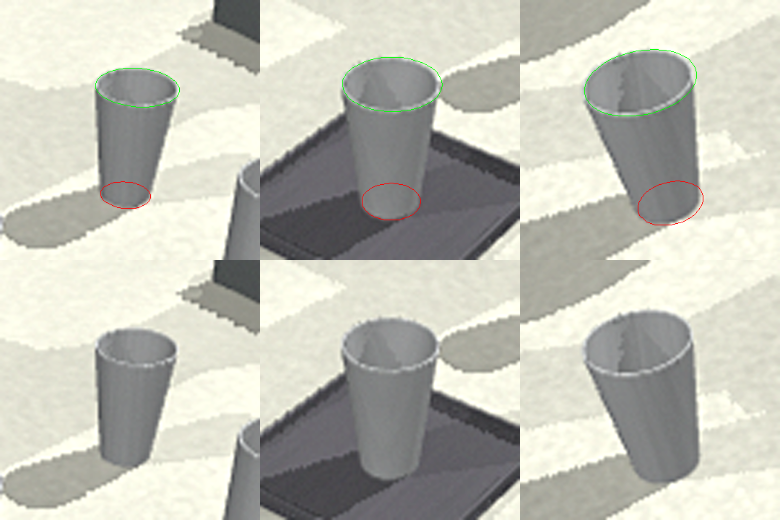

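```bash
cat >> h.py <<'E'
def goto(p):
    o=ctrl.get_obs(); M=R.from_rotvec(o['tool_rot']).as_matrix()
    d=M.T@(np.asarray(p)-o['tool_pos'])
    print('t',round(o['t'],2),'pos',o['tool_pos'].round(4),'shift',d.round(4),'y',M[:,1].round(3),'z',M[:,2].round(3),'q6',o['q'].round(2),'F',o['contact_force'].round(1),'open',round(o['opening'],4))
E
python3 - <<'E'
from h import *
goto([.4335,-.202,.22])
E
```

```text
t 0.4 pos [ 0.1527 -0.606   0.2311] shift [-0.371   0.0112 -0.3231] y [-0.  0. -1.] z [ 0.244 -0.97  -0.   ] q6 [-1.44  0.05  1.61  0.    1.48 -0.12] F [-1.1  1.   0. ] open 0.0856
```

arm_command(steps=[[[-0.371,0.011,-0.323],[0,0,0],1],[[-0.371,0.011,-0.323],[0,0,0],1],[[-0.371,0.011,-0.323],[0,0,0],1],[[-0.371,0.011,-0.323],[0,0,0],1],[[-0.371,0.011,-0.323],[0,0,0],1]], force=25)

```text
t: 0.9
tool_pos: [0.2961, -0.3992, 0.2258]
tool_rot: [-0.258, 2.09, -2.091]
contact_force: [0.6, -0.8, 0.3]
opening: 0.0849
```

```bash
python3 - <<'E'
from h import *
goto([.4335,-.202,.22])
E
```

```text
t 0.9 pos [ 0.2961 -0.3992  0.2258] shift [-0.1813  0.0058 -0.1578] y [ 0. -0. -1.] z [ 0.244 -0.97   0.   ] q6 [-1.08 -0.26  1.91  0.    1.49  0.24] F [ 0.6 -0.8  0.3] open 0.0849
```

arm_command(steps=[[[-0.181,0.006,-0.158],[0,0,0],1],[[-0.181,0.006,-0.158],[0,0,0],1],[[-0.181,0.006,-0.158],[0,0,0],1],[[-0.181,0.006,-0.158],[0,0,0],1],[[-0.181,0.006,-0.158],[0,0,0],1]])

```text
t: 1.4
tool_pos: [0.4342, -0.1996, 0.2201]
tool_rot: [-0.258, 2.089, -2.09]
contact_force: [0.6, 0.4, -0.2]
opening: 0.0857
```

arm_command(steps=[[[0,0,0],[0,0,0],1],[[0,0,0],[0,0,0],1]])

```text
t: 1.6
tool_pos: [0.4345, -0.1988, 0.2202]
tool_rot: [-0.261, 2.087, -2.089]
contact_force: [-1.2, -0.5, 0.2]
opening: 0.0853
```

```bash
python3 - <<'E'
from h import *
goto([.4335,-.202,.22])
w=ctrl.get_image('wrist'); save(w,'w1')
for c in [(.4335,-.202)]:
    im=w['img'].copy()
    for z,r in [(.1,.033),(.0,.021)]:
        p=circ(w,c,z,r,True)[:,::-1]; cv2.polylines(im,[p.astype(int)],True,(0,255,0),1)
    cv2.imwrite('pics/w1o.png',im[:,:,::-1])
E
```

```text
t 1.6 pos [ 0.4345 -0.1988  0.2202] shift [0.0018 0.0002 0.0028] y [ 0.001 -0.001 -1.   ] z [ 0.247 -0.969  0.001] q6 [-0.59 -0.31  1.96 -0.    1.49  0.74] F [-1.2 -0.5  0.2] open 0.0853
```

View pics/w1o.png

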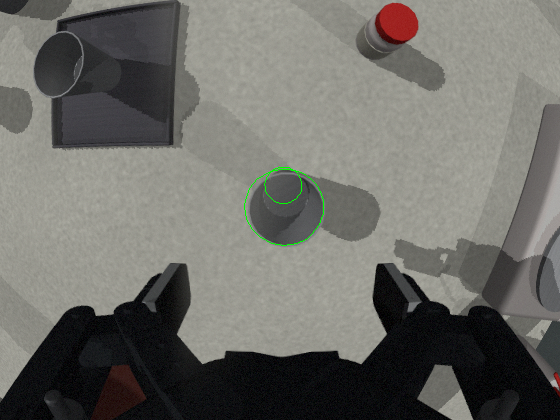

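arm_command(steps=[[[0.002,0.03,0.003],[0,0,0],1],[[0.002,0.07,0.003],[0,0,0],1],[[0.002,0.11,0.003],[0,0,0],1],[[0.002,0.145,0.003],[0,0,0],1],[[0.002,0.157,0.003],[0,0,0],1]])

```text
t: 2.15
tool_pos: [0.4298, -0.203, 0.0592]
tool_rot: [-0.262, 2.097, -2.09]
contact_force: [-0.2, 0.3, -0.2]
opening: 0.0854
```

```bash
python3 - <<'E'
from h import *
goto([.4335,-.202,.063])
w=ctrl.get_image('scene'); 
cv2.imwrite('pics/s2.png',cv2.resize(w['img'][150:290,80:220,::-1],(560,560)))
E
```

```text
t 2.15 pos [ 0.4298 -0.203   0.0592] shift [-0.0038 -0.0039 -0.0001] y [-0.005  0.003 -1.   ] z [ 0.243 -0.97  -0.004] q6 [-0.6  -0.13  2.09 -0.    1.18  0.73] F [-0.2  0.3 -0.2] open 0.0854
```

View pics/s2.png

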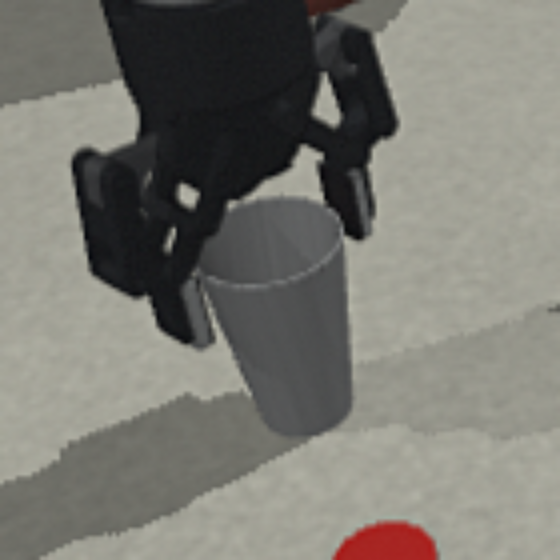

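arm_command(steps=[[[-0.004,-0.004,0],[0,0,0],1],[[-0.004,-0.004,0],[0,0,0],1],[[-0.004,-0.004,0],[0,0,0],1]])

```text
t: 2.5
tool_pos: [0.4354, -0.2031, 0.0655]
tool_rot: [-0.259, 2.092, -2.091]
contact_force: [0.3, 0.5, -0.8]
opening: 0.0852
```

```bash
python3 - <<'E'
from h import *
goto([.4335,-.202,.063])
E
```

```text
t 2.5 pos [ 0.4354 -0.2031  0.0655] shift [ 0.0016  0.0025 -0.0016] y [-0.001  0.    -1.   ] z [ 0.243 -0.97  -0.001] q6 [-0.59 -0.13  2.08 -0.    1.19  0.73] F [ 0.3  0.5 -0.8] open 0.0852
```

arm_command(steps=[[[0.002,0.002,-0.001],[0,0,0],0.9],[[0.002,0.002,-0.001],[0,0,0],0.5],[[0.002,0.002,-0.001],[0,0,0],0.5],[[0.002,0.002,-0.001],[0,0,0],0.5],[[0.002,0.002,-0.001],[0,0,0],0.5]], force=30)

```text
t: 3.0
tool_pos: [0.4341, -0.2031, 0.0652]
tool_rot: [-0.257, 2.09, -2.092]
contact_force: [-1.5, 0.5, 5.3]
opening: 0.0642
```

```bash
python3 - <<'E'
from h import *
goto([.4335,-.202,.063])
w=ctrl.get_image('scene'); 
cv2.imwrite('pics/s3.png',cv2.resize(w['img'][150:290,80:220,::-1],(560,560)))
E
```

```text
t 3.0 pos [ 0.4341 -0.2031  0.0652] shift [ 0.0003  0.0022 -0.0013] y [ 0.    -0.001 -1.   ] z [ 0.243 -0.97   0.001] q6 [-0.59 -0.13  2.09 -0.    1.19  0.73] F [-1.5  0.5  5.3] open 0.0642
```

View pics/s3.png

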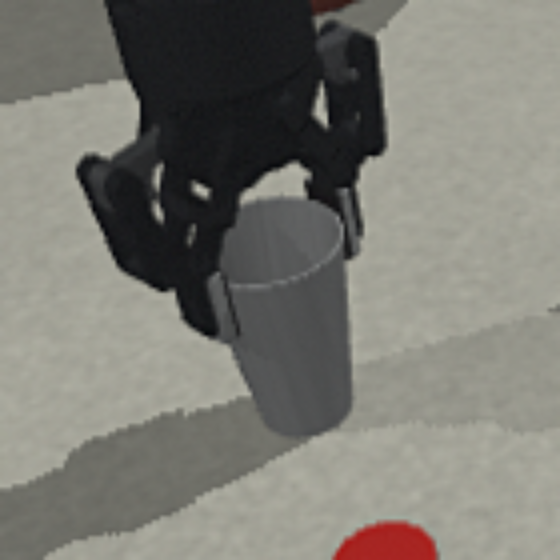

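arm_command(steps=[[[0,-0.01,0],[0,0,0],0.5],[[0,-0.03,0],[0,0,0],0.5],[[0,-0.06,0],[0,0,0],0.5],[[0,-0.09,0],[0,0,0],0.5],[[0,-0.1,0],[0,0,0],0.5]])

```text
t: 3.55
tool_pos: [0.4356, -0.204, 0.1693]
tool_rot: [-0.252, 2.083, -2.094]
contact_force: [1.0, -0.3, -1.6]
opening: 0.0641
```

arm_command(steps=[[[0,-0.02,0],[0,0,0],0.5],[[0,-0.04,0],[0,0,0],0.5],[[0,-0.05,0],[0,0,0],0.5],[[0,-0.05,0],[0,0,0],0.5]])

```text
t: 3.95
tool_pos: [0.4358, -0.2041, 0.2204]
tool_rot: [-0.25, 2.081, -2.095]
contact_force: [-0.7, -0.1, -2.1]
opening: 0.0638
```

```bash
python3 - <<'E'
from h import *
goto([.5196,.0397,.22])
w=ctrl.get_image('scene'); save(w,'s4')
w=ctrl.get_image('wrist'); save(w,'w4')
E
```

```text
t 3.95 pos [ 0.4358 -0.2041  0.2204] shift [-0.1405 -0.0003 -0.2162] y [ 0.008 -0.006 -1.   ] z [ 0.243 -0.97   0.007] q6 [-0.59 -0.3   1.96 -0.    1.48  0.73] F [-0.7 -0.1 -2.1] open 0.0638
```

View pics/s4.png

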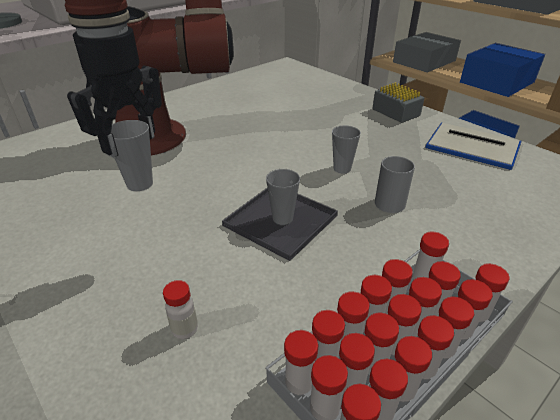

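View pics/w4.png

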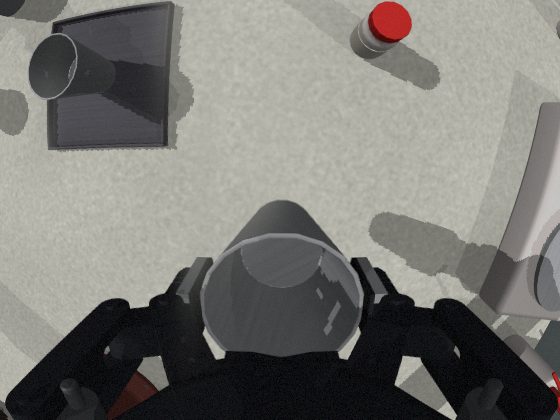

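```bash
cat >> h.py <<'E'
def held(im,fish,name,dx=0,dz=0,rim=.035,half=90,s=3):
    o=ctrl.get_obs(); M=R.from_rotvec(o['tool_rot']).as_matrix(); P=o['tool_pos']
    def pt(a,h,r): return P+M@np.array([dx+r*np.cos(a),-rim+h,dz+r*np.sin(a)])
    m=proj(im,pt(0,.05,0),fish).astype(int); r0,c0=max(m[0]-half,0),max(m[1]-half,0)
    a=cv2.convertScaleAbs(cv2.resize(im['img'][r0:r0+2*half,c0:c0+2*half,::-1],None,fx=s,fy=s,interpolation=cv2.INTER_CUBIC),alpha=1.6)
    for h,r,col in [(0,.033,(0,255,0)),(.1,.021,(0,0,255))]:
        p=np.array([proj(im,pt(t,h,r),fish) for t in np.linspace(0,2*np.pi,60)])[:,::-1]
        cv2.polylines(a,[((p-[c0,r0]+.5)*s).astype(int)],True,col,1)
    return cv2.resize(a,(400,int(400*a.shape[0]/a.shape[1])))
E
python3 - <<'E'
from h import *
w=ctrl.get_image('wrist');s=ctrl.get_image('scene')
a=held(w,True,'');b=held(s,False,'',half=45,s=6)
h=max(a.shape[0],b.shape[0])
f=lambda q:cv2.copyMakeBorder(q,0,h-q.shape[0],0,0,cv2.BORDER_CONSTANT)
cv2.imwrite('pics/h4.png',np.hstack([f(a),f(b)]))
E
```

```text
(no output)
```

View pics/h4.png

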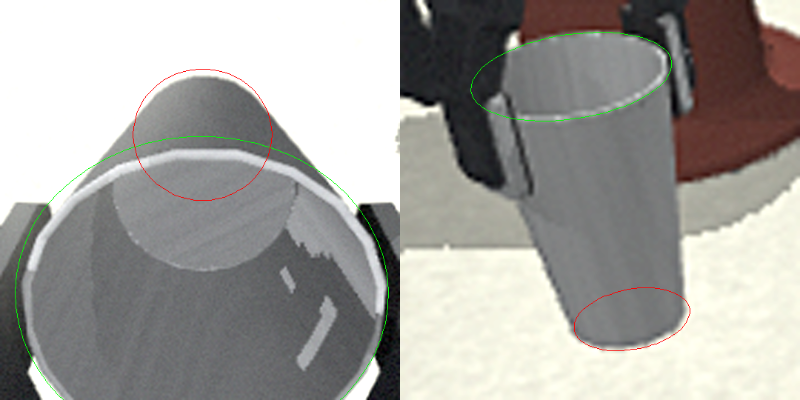

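```bash
cat >> h.py <<'E'
def tilt():
    o=ctrl.get_obs(); M=R.from_rotvec(o['tool_rot']).as_matrix()
    y=M[:,1]; ax=np.cross(y,[0,0,-1]); print('turn deg',np.degrees(M.T@ax).round(2))
E
python3 - <<'E'
from h import *
goto([.5206,.039,.215]);tilt()
E
```

```text
t 4.15 pos [ 0.4346 -0.2033  0.2175] shift [-0.1423  0.0021 -0.2142] y [ 0.003 -0.003 -1.   ] z [ 0.243 -0.97   0.004] q6 [-0.59 -0.3   1.96 -0.    1.48  0.73] F [ 0.3 -0.1 -1.8] open 0.0642
turn deg [-0.2   0.   -0.14]
```

arm_command(steps=[[[-0.02,0.002,-0.03],[-0.2,0,-0.1],0.5],[[-0.044,0.002,-0.066],[-0.2,0,-0.1],0.5],[[-0.068,0.002,-0.102],[-0.2,0,-0.1],0.5],[[-0.09,0.002,-0.135],[-0.2,0,-0.1],0.5],[[-0.11,0.002,-0.165],[-0.2,0,-0.1],0.5]])

```text
t: 4.65
tool_pos: [0.5009, -0.0146, 0.2137]
tool_rot: [-0.26, 2.092, -2.09]
contact_force: [0.7, -1.5, -1.6]
opening: 0.0639
```

```bash
python3 - <<'E'
from h import *
goto([.5206,.039,.215]);tilt()
E
```

```text
t 4.65 pos [ 0.5009 -0.0146  0.2137] shift [-0.0321 -0.0013 -0.0472] y [-0.001  0.001 -1.   ] z [ 0.243 -0.97  -0.001] q6 [-0.18 -0.24  1.91  0.    1.47  1.15] F [ 0.7 -1.5 -1.6] open 0.0639
turn deg [0.05 0.   0.06]
```

arm_command(steps=[[[-0.016,-0.001,-0.025],[0,0,0],0.5],[[-0.032,-0.001,-0.047],[0,0,0],0.5],[[-0.032,-0.001,-0.047],[0,0,0],0.5],[[-0.032,-0.001,-0.047],[0,0,0],0.5],[[-0.032,-0.001,-0.047],[0,0,0],0.5]])

```text
t: 5.15
tool_pos: [0.52, 0.0381, 0.2139]
tool_rot: [-0.261, 2.093, -2.091]
contact_force: [0.2, 0.4, -1.4]
opening: 0.064
```

```bash
python3 - <<'E'
from h import *
goto([.5206,.039,.18]);tilt()
w=ctrl.get_image('wrist');s=ctrl.get_image('scene')
a=held(w,True,'');b=held(s,False,'',half=60,s=6)
h=max(a.shape[0],b.shape[0])
f=lambda q:cv2.copyMakeBorder(q,0,h-q.shape[0],0,0,cv2.BORDER_CONSTANT)
cv2.imwrite('pics/h5.png',np.hstack([f(a),f(b)]))
E
```

```text
t 5.15 pos [0.52   0.0381 0.2139] shift [-0.0009  0.0339 -0.0007] y [-0.003  0.    -1.   ] z [ 0.243 -0.97  -0.001] q6 [-0.07 -0.18  1.87  0.    1.46  1.26] F [ 0.2  0.4 -1.4] open 0.064
turn deg [0.06 0.   0.15]
```

View pics/h5.png

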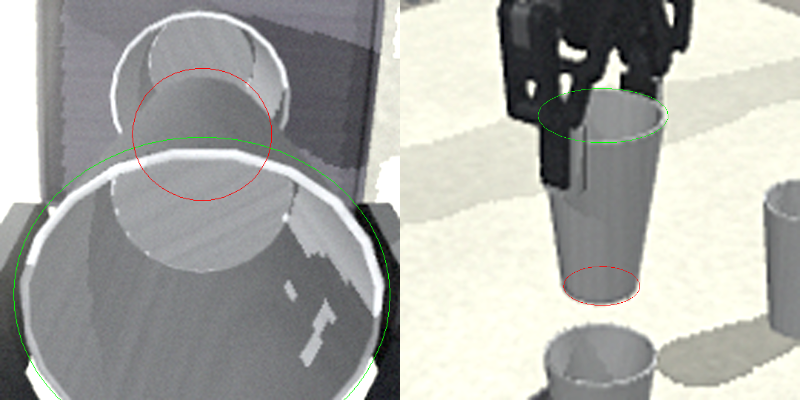

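arm_command(steps=[[[-0.001,0.02,-0.001],[0,0,0],0.5],[[-0.001,0.04,-0.001],[0,0,0],0.5],[[-0.001,0.055,-0.001],[0,0,0],0.5],[[-0.001,0.06,-0.001],[0,0,0],0.5],[[-0.001,0.06,-0.001],[0,0,0],0.5]])

```text
t: 5.75
tool_pos: [0.5203, 0.0388, 0.1535]
tool_rot: [-0.26, 2.094, -2.092]
contact_force: [-0.5, 0.5, -1.5]
opening: 0.0638
```

```bash
python3 - <<'E'
from h import *
goto([.5206,.039,.112]);tilt()
E
```

```text
t 5.75 pos [0.5203 0.0388 0.1535] shift [-0.0005  0.0415 -0.    ] y [-0.004  0.001 -1.   ] z [ 0.242 -0.97  -0.001] q6 [-0.07 -0.13  1.93  0.    1.35  1.26] F [-0.5  0.5 -1.5] open 0.0638
turn deg [0.08 0.   0.19]
```

arm_command(steps=[[[0,0.012,0],[0,0,0.2],0.5],[[0,0.024,0],[0,0,0.2],0.5],[[0,0.034,0],[0,0,0.2],0.5],[[0,0.04,0],[0,0,0.2],0.5],[[0,0.04,0],[0,0,0.2],0.5]])

```text
t: 6.25
tool_pos: [0.5192, 0.0389, 0.1119]
tool_rot: [-0.259, 2.095, -2.091]
contact_force: [0.5, 0.7, -1.2]
opening: 0.0639
```

```bash
python3 - <<'E'
from h import *
goto([.5206,.039,.107]);tilt()
s=ctrl.get_image('scene')
cv2.imwrite('pics/s6.png',cv2.resize(s['img'][100:260,200:360,::-1],(560,560)))
E
```

```text
t 6.25 pos [0.5192 0.0389 0.1119] shift [-0.0014  0.0049  0.0003] y [-0.003  0.002 -1.   ] z [ 0.242 -0.97  -0.002] q6 [-0.07 -0.09  1.96  0.    1.27  1.26] F [ 0.5  0.7 -1.2] open 0.0639
turn deg [0.13 0.   0.14]
```

View pics/s6.png

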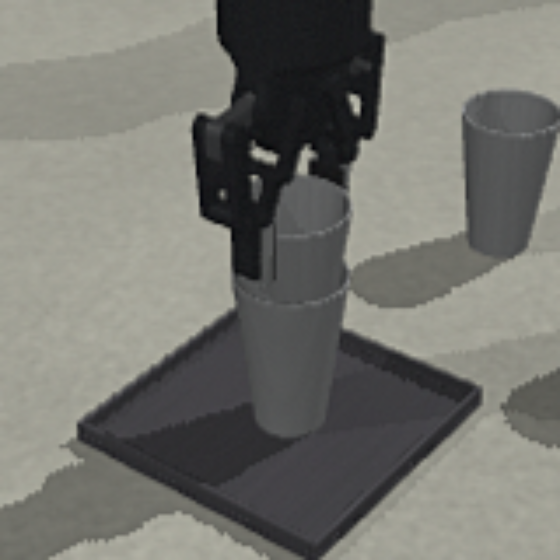

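arm_command(steps=[[[-0.001,0.002,0],[0.1,0,0.1],0.5],[[-0.001,0.004,0],[0.1,0,0.1],0.5],[[-0.001,0.004,0],[0.1,0,0.1],0.5]])

```text
t: 6.6
tool_pos: [0.5207, 0.0392, 0.1088]
tool_rot: [-0.256, 2.092, -2.091]
contact_force: [0.1, -0.3, -1.1]
opening: 0.0641
```

arm_command(steps=[[[0,0.002,0],[0,0,0],0.5],[[0,0.002,0],[0,0,0],0.5]])

```text
t: 6.8
tool_pos: [0.5211, 0.0392, 0.1074]
tool_rot: [-0.255, 2.091, -2.091]
contact_force: [-0.8, -0.6, 0.6]
opening: 0.0638
```

arm_command(steps=[[[0,0.001,0],[0,0,0],0.5],[[0,0.001,0],[0,0,0],0.5],[[0,0.001,0],[0,0,0],0.5]])

```text
t: 7.1
tool_pos: [0.5217, 0.0393, 0.1074]
tool_rot: [-0.253, 2.091, -2.09]
contact_force: [-1.6, 0.1, 5.2]
opening: 0.0645
```

```bash
python3 - <<'E'
from h import *
goto([.5206,.039,.107]);tilt()
s=ctrl.get_image('scene')
cv2.imwrite('pics/s7.png',cv2.resize(s['img'][100:260,200:360,::-1],(560,560)))
E
```

```text
t 7.1 pos [0.5217 0.0393 0.1074] shift [0.0012 0.0004 0.    ] y [ 0.003  0.001 -1.   ] z [ 0.242 -0.97   0.   ] q6 [-0.07 -0.08  1.96  0.    1.26  1.26] F [-1.6  0.1  5.2] open 0.0645
turn deg [-0.01  0.   -0.18]
```

View pics/s7.png

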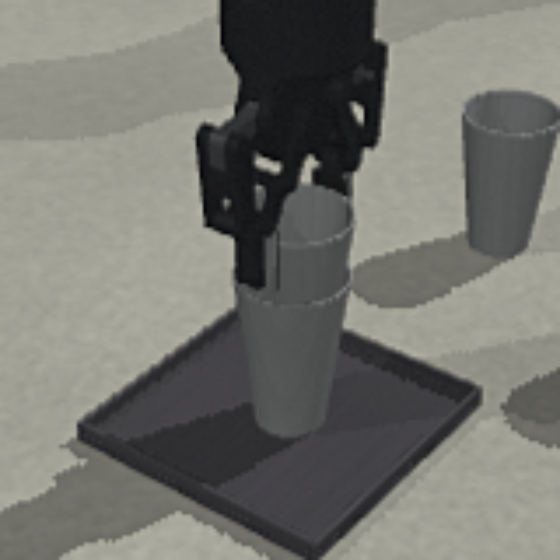

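arm_command(steps=[[[0,0,0],[0,0,0],0.8],[[0,0,0],[0,0,0],0.9],[[0,0,0],[0,0,0],1],[[0,0,0],[0,0,0],1]])

```text
t: 7.55
tool_pos: [0.5215, 0.0393, 0.107]
tool_rot: [-0.254, 2.091, -2.09]
contact_force: [-0.2, -0.2, -0.7]
opening: 0.0854
```

```bash
python3 - <<'E'
from h import *
goto([.5206,.039,.25]);tilt()
s=ctrl.get_image('scene')
cv2.imwrite('pics/s8.png',cv2.resize(s['img'][100:260,200:360,::-1],(560,560)))
E
```

```text
t 7.55 pos [0.5215 0.0393 0.107 ] shift [ 6.00e-04 -1.43e-01  1.00e-04] y [ 0.002  0.    -1.   ] z [ 0.242 -0.97   0.   ] q6 [-0.07 -0.08  1.96  0.    1.26  1.26] F [-0.2 -0.2 -0.7] open 0.0854
turn deg [-0.01  0.   -0.14]
```

View pics/s8.png

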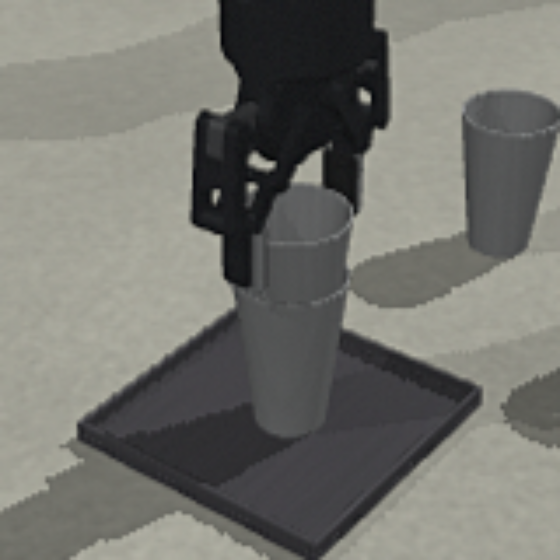

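Released and nested. Rise clear, then on to the left cup.

arm_command(steps=[[[0,-0.02,0],[0,0,0],1],[[0,-0.05,0],[0,0,0],1],[[0,-0.09,0],[0,0,0],1],[[0,-0.12,0],[0,0,0],1],[[0,-0.13,0],[0,0,0],1]])

```text
t: 8.1
tool_pos: [0.523, 0.0391, 0.2413]
tool_rot: [-0.246, 2.086, -2.089]
contact_force: [-0.2, -0.4, 0.6]
opening: 0.0859
```

```bash
python3 - <<'E'
from h import *
goto([.468,.279,.23]);tilt()
t=ctrl.get_image('scene')
over(t,[(.5205,.0395,.004),(.5205,.0395,.042),(.468,.279,0)],'ov9',45)
E
```

```text
t 8.1 pos [0.523  0.0391 0.2413] shift [-0.0045  0.0108 -0.2461] y [ 0.009 -0.    -1.   ] z [ 0.242 -0.97   0.002] q6 [-0.07 -0.2   1.84  0.    1.5   1.26] F [-0.2 -0.4  0.6] open 0.0859
turn deg [-0.13  0.   -0.52]
```

View pics/ov9.png

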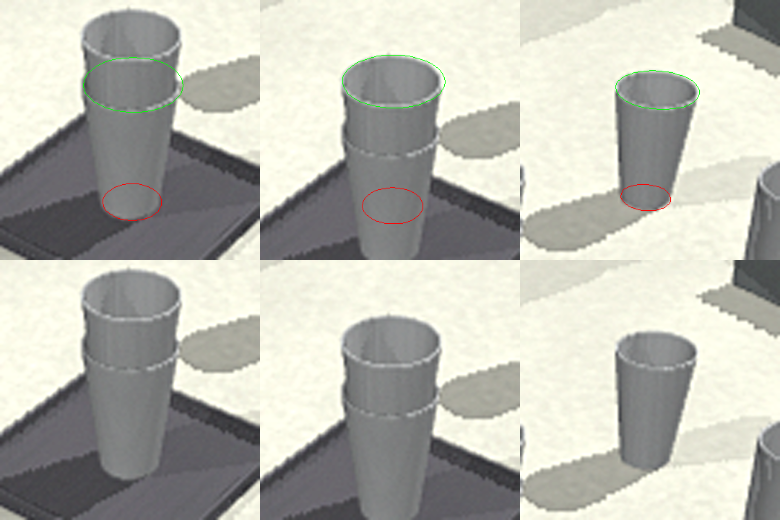

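arm_command(steps=[[[-0.001,0.002,-0.05],[0,0,-0.5],1],[[-0.002,0.004,-0.1],[0,0,-0.5],1],[[-0.003,0.006,-0.15],[0,0,-0.5],1],[[-0.004,0.01,-0.2],[0,0,-0.5],1],[[-0.0045,0.011,-0.235],[0,0,-0.5],1]])

```text
t: 8.65
tool_pos: [0.4683, 0.2703, 0.2264]
tool_rot: [-0.263, 2.09, -2.095]
contact_force: [0.8, -1.6, -0.7]
opening: 0.0852
```

```bash
python3 - <<'E'
from h import *
goto([.468,.279,.23]);tilt()
E
```

```text
t 8.65 pos [0.4683 0.2703 0.2264] shift [-0.0018 -0.0036 -0.0085] y [-0.004 -0.003 -1.   ] z [ 0.243 -0.97   0.002] q6 [ 0.39 -0.14  1.81 -0.    1.48  1.71] F [ 0.8 -1.6 -0.7] open 0.0852
turn deg [-0.13  0.    0.25]
```

arm_command(steps=[[[-0.002,0,-0.008],[0,0,0.2],1],[[-0.002,0,-0.008],[0,0,0.2],1],[[-0.002,0,-0.008],[0,0,0.2],1]])

```text
t: 8.95
tool_pos: [0.4682, 0.2774, 0.225]
tool_rot: [-0.26, 2.088, -2.096]
contact_force: [0.3, -0.7, 0.7]
opening: 0.0849
```

```bash
python3 - <<'E'
from h import *
goto([.468,.279,.064]);tilt()
w=ctrl.get_image('wrist')
over(w,[(.468,.279,0)],'ov10',60,fish=True)
E
```

```text
t 8.95 pos [0.4682 0.2774 0.225 ] shift [-0.0007  0.161  -0.0021] y [-0.002 -0.004 -1.   ] z [ 0.243 -0.97   0.003] q6 [ 0.4  -0.13  1.81 -0.    1.47  1.73] F [ 0.3 -0.7  0.7] open 0.0849
turn deg [-0.19  0.    0.17]
```

View pics/ov10.png

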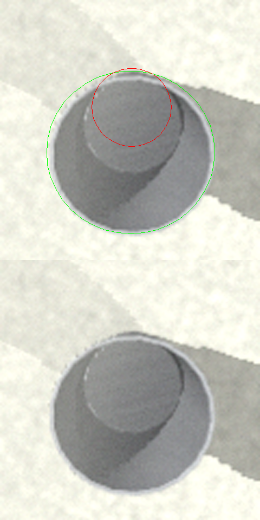

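arm_command(steps=[[[-0.001,0.03,-0.001],[-0.2,0,0.1],1],[[-0.001,0.07,-0.001],[-0.2,0,0.1],1],[[-0.001,0.11,-0.001],[-0.2,0,0.1],1],[[-0.001,0.14,-0.001],[-0.2,0,0.1],1],[[-0.001,0.155,-0.001],[-0.2,0,0.1],1]])

```text
t: 9.5
tool_pos: [0.4677, 0.2755, 0.0671]
tool_rot: [-0.26, 2.094, -2.097]
contact_force: [-0.3, -1.3, 0.5]
opening: 0.0854
```

```bash
python3 - <<'E'
from h import *
goto([.468,.2785,.064]);tilt()
E
```

```text
t 9.5 pos [0.4677 0.2755 0.0671] shift [-0.0011  0.0031 -0.0029] y [-0.005 -0.002 -1.   ] z [ 0.24  -0.971  0.001] q6 [0.4  0.02 1.93 0.   1.19 1.72] F [-0.3 -1.3  0.5] open 0.0854
turn deg [-0.04  0.    0.31]
```

arm_command(steps=[[[-0.001,0.003,-0.003],[0,0,0.3],1],[[-0.001,0.003,-0.003],[0,0,0.3],1],[[-0.001,0.003,-0.003],[0,0,0.3],1]])

```text
t: 9.8
tool_pos: [0.4694, 0.279, 0.0661]
tool_rot: [-0.25, 2.092, -2.092]
contact_force: [0.6, 0.2, 0.2]
opening: 0.0853
```

arm_command(steps=[[[0,0,0],[0,0,0],0.9],[[0,0,0],[0,0,0],0.5],[[0,0,0],[0,0,0],0.5],[[0,0,0],[0,0,0],0.5],[[0,0,0],[0,0,0],0.5]], force=30)

```text
t: 10.3
tool_pos: [0.4712, 0.2797, 0.0688]
tool_rot: [-0.246, 2.091, -2.089]
contact_force: [-1.5, -0.9, 6.1]
opening: 0.0649
```

```bash
python3 - <<'E'
from h import *
goto([.468,.2785,.064]);tilt()
E
```

```text
t 10.3 pos [0.4712 0.2797 0.0688] shift [0.0034 0.0048 0.0004] y [ 0.007  0.002 -1.   ] z [ 0.24  -0.971 -0.   ] q6 [ 0.4   0.02  1.93 -0.    1.18  1.73] F [-1.5 -0.9  6.1] open 0.0649
turn deg [ 0.01  0.   -0.43]
```

arm_command(steps=[[[0,0,0],[0,0,0],1],[[0,0,0],[0,0,0],1],[[0.003,0.004,0],[0,0,-0.4],1],[[0.003,0.005,0],[0,0,-0.4],1],[[0.003,0.005,0],[0,0,-0.4],1]])

```text
t: 10.8
tool_pos: [0.4676, 0.2787, 0.0629]
tool_rot: [-0.256, 2.093, -2.094]
contact_force: [-1.2, -0.1, -0.2]
opening: 0.0858
```

```bash
python3 - <<'E'
from h import *
goto([.468,.2785,.064]);tilt()
E
```

```text
t 10.8 pos [0.4676 0.2787 0.0629] shift [-0.0003 -0.0011  0.0003] y [-0.001 -0.    -1.   ] z [ 0.239 -0.971  0.   ] q6 [0.4  0.03 1.93 0.   1.18 1.73] F [-1.2 -0.1 -0.2] open 0.0858
turn deg [-0.    0.    0.06]
```

arm_command(steps=[[[0,-0.001,0],[0,0,0],0.9],[[0,-0.001,0],[0,0,0],0.5],[[0,-0.001,0],[0,0,0],0.5],[[0,-0.001,0],[0,0,0],0.5],[[0,-0.001,0],[0,0,0],0.5]])

```text
t: 11.3
tool_pos: [0.4681, 0.2789, 0.0645]
tool_rot: [-0.254, 2.093, -2.093]
contact_force: [-0.4, -0.4, 3.3]
opening: 0.0644
```

arm_command(steps=[[[0,-0.01,0],[0,0,0],0.5],[[0,-0.03,0],[0,0,0],0.5],[[0,-0.06,0],[0,0,0],0.5],[[0,-0.09,0],[0,0,0],0.5],[[0,-0.1,0],[0,0,0],0.5]])

```text
t: 11.8
tool_pos: [0.4696, 0.2796, 0.1683]
tool_rot: [-0.248, 2.092, -2.089]
contact_force: [0.4, -0.0, -1.6]
opening: 0.0649
```

```bash
python3 - <<'E'
from h import *
goto([.468,.2785,.25]);tilt()
E
```

```text
t 11.8 pos [0.4696 0.2796 0.1683] shift [ 0.0014 -0.0817  0.0006] y [ 0.005  0.002 -1.   ] z [ 0.24  -0.971 -0.001] q6 [ 0.4  -0.09  1.86  0.    1.37  1.73] F [ 0.4 -0.  -1.6] open 0.0649
turn deg [ 0.06  0.   -0.32]
```

arm_command(steps=[[[0.001,-0.02,0],[0,0,-0.3],0.5],[[0.001,-0.05,0],[0,0,-0.3],0.5],[[0.001,-0.08,0],[0,0,-0.3],0.5],[[0.001,-0.09,0],[0,0,-0.3],0.5],[[0.001,-0.09,0],[0,0,-0.3],0.5]])

```text
t: 12.3
tool_pos: [0.4687, 0.2794, 0.2593]
tool_rot: [-0.252, 2.094, -2.09]
contact_force: [-0.5, 0.1, -1.4]
opening: 0.0647
```

```bash
python3 - <<'E'
from h import *
goto([.5206,.039,.255]);tilt()
w=ctrl.get_image('wrist');s=ctrl.get_image('scene')
a=held(w,True,'');b=held(s,False,'',half=60,s=6)
h=max(a.shape[0],b.shape[0])
f=lambda q:cv2.copyMakeBorder(q,0,h-q.shape[0],0,0,cv2.BORDER_CONSTANT)
cv2.imwrite('pics/h11.png',np.hstack([f(a),f(b)]))
E
```

```text
t 12.3 pos [0.4687 0.2794 0.2593] shift [0.0072 0.004  0.2458] y [ 0.002  0.002 -1.   ] z [ 0.24  -0.971 -0.001] q6 [ 0.4  -0.15  1.77  0.    1.53  1.73] F [-0.5  0.1 -1.4] open 0.0647
turn deg [ 0.08  0.   -0.15]
```

View pics/h11.png

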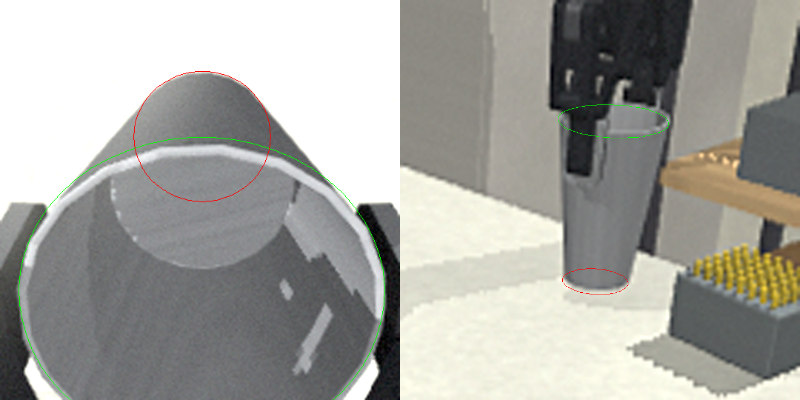

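arm_command(steps=[[[0.001,0.002,0.03],[0,0,-0.1],0.5],[[0.003,0.004,0.07],[0,0,-0.1],0.5],[[0.004,0.004,0.11],[0,0,-0.1],0.5],[[0.006,0.004,0.15],[0,0,-0.1],0.5],[[0.007,0.004,0.19],[0,0,-0.1],0.5]])

```text
t: 12.9
tool_pos: [0.5049, 0.0912, 0.249]
tool_rot: [-0.265, 2.097, -2.096]
contact_force: [-0.2, -0.0, -1.1]
opening: 0.0646
```

```bash
python3 - <<'E'
from h import *
goto([.520,.0393,.255]);tilt()
E
```

```text
t 12.9 pos [0.5049 0.0912 0.249 ] shift [-0.0022 -0.0061  0.054 ] y [-0.009 -0.001 -1.   ] z [ 0.24  -0.971 -0.002] q6 [ 0.03 -0.22  1.84 -0.    1.53  1.36] F [-0.2 -0.  -1.1] open 0.0646
turn deg [0.09 0.   0.5 ]
```

arm_command(steps=[[[-0.001,-0.003,0.025],[0,0,0.5],0.5],[[-0.002,-0.005,0.045],[0,0,0.5],0.5],[[-0.002,-0.006,0.054],[0,0,0.5],0.5],[[-0.002,-0.006,0.054],[0,0,0.5],0.5],[[-0.002,-0.006,0.054],[0,0,0.5],0.5]])

```text
t: 13.4
tool_pos: [0.5193, 0.0399, 0.2538]
tool_rot: [-0.257, 2.096, -2.091]
contact_force: [-0.4, 0.1, -1.2]
opening: 0.0644
```

```bash
python3 - <<'E'
from h import *
goto([.520,.0393,.190]);tilt()
w=ctrl.get_image('wrist');s=ctrl.get_image('scene')
a=held(w,True,'');b=held(s,False,'',half=70,s=6)
h=max(a.shape[0],b.shape[0])
f=lambda q:cv2.copyMakeBorder(q,0,h-q.shape[0],0,0,cv2.BORDER_CONSTANT)
cv2.imwrite('pics/h12.png',np.hstack([f(a),f(b)]))
over(w,[(.520,.0393,.042)],'ov12',60,fish=True)
E
```

```text
t 13.4 pos [0.5193 0.0399 0.2538] shift [-0.0006  0.0638  0.0009] y [-0.002  0.002 -1.   ] z [ 0.24  -0.971 -0.003] q6 [-0.07 -0.21  1.82  0.    1.53  1.26] F [-0.4  0.1 -1.2] open 0.0644
turn deg [0.16 0.   0.1 ]
```

View pics/h12.png

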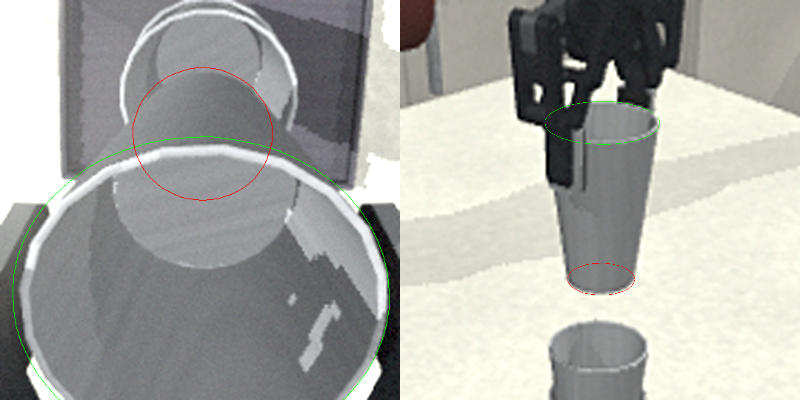

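View pics/ov12.png

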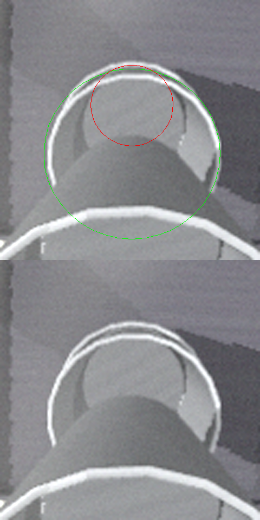

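arm_command(steps=[[[-0.001,0.02,0.001],[0.1,0,0.1],0.5],[[-0.001,0.04,0.001],[0.1,0,0.1],0.5],[[-0.001,0.055,0.001],[0.1,0,0.1],0.5],[[-0.001,0.06,0.001],[0.1,0,0.1],0.5],[[-0.001,0.06,0.001],[0.1,0,0.1],0.5]])

```text
t: 14.0
tool_pos: [0.52, 0.0401, 0.1934]
tool_rot: [-0.258, 2.093, -2.091]
contact_force: [0.4, 0.3, -1.6]
opening: 0.0649
```

```bash
python3 - <<'E'
from h import *
goto([.520,.0393,.150]);tilt()
E
```

```text
t 14.0 pos [0.52   0.0401 0.1934] shift [0.0002 0.0434 0.0008] y [-0.001  0.001 -1.   ] z [ 0.242 -0.97  -0.001] q6 [-0.07 -0.17  1.89  0.    1.42  1.26] F [ 0.4  0.3 -1.6] open 0.0649
turn deg [0.06 0.   0.04]
```

arm_command(steps=[[[0,0.012,0.001],[0,0,0],0.5],[[0,0.024,0.001],[0,0,0],0.5],[[0,0.034,0.001],[0,0,0],0.5],[[0,0.042,0.001],[0,0,0],0.5],[[0,0.042,0.001],[0,0,0],0.5]])

```text
t: 14.5
tool_pos: [0.5191, 0.0391, 0.1495]
tool_rot: [-0.261, 2.095, -2.092]
contact_force: [-0.7, -0.3, -1.7]
opening: 0.065
```

```bash
python3 - <<'E'
from h import *
goto([.520,.0393,.146]);tilt()
s=ctrl.get_image('scene')
cv2.imwrite('pics/s13.png',cv2.resize(s['img'][90:250,200:360,::-1],(560,560)))
E
```

```text
t 14.5 pos [0.5191 0.0391 0.1495] shift [-0.0009  0.0035  0.    ] y [-0.004  0.001 -1.   ] z [ 0.242 -0.97  -0.002] q6 [-0.07 -0.13  1.93  0.    1.35  1.26] F [-0.7 -0.3 -1.7] open 0.065
turn deg [0.12 0.   0.22]
```

View pics/s13.png

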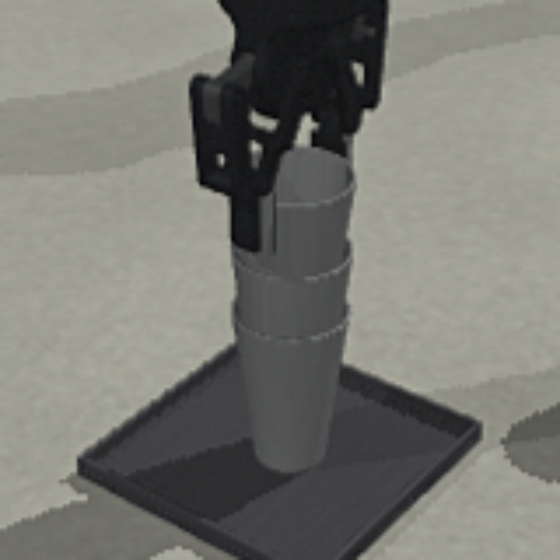

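arm_command(steps=[[[-0.001,0.002,0],[0.1,0,0.2],0.5],[[-0.001,0.003,0],[0.1,0,0.2],0.5],[[-0.001,0.003,0],[0.1,0,0.2],0.5]])

```text
t: 14.85
tool_pos: [0.5208, 0.0393, 0.1477]
tool_rot: [-0.255, 2.091, -2.091]
contact_force: [0.1, -0.4, -1.2]
opening: 0.0645
```

arm_command(steps=[[[0,0.002,0],[0,0,0],0.5],[[0,0.002,0],[0,0,0],0.5]])

```text
t: 15.05
tool_pos: [0.5207, 0.0393, 0.1456]
tool_rot: [-0.255, 2.091, -2.091]
contact_force: [-0.3, 0.5, -1.6]
opening: 0.0647
```

arm_command(steps=[[[0,0.002,0],[0,0,0],0.5],[[0,0.002,0],[0,0,0],0.5]])

```text
t: 15.25
tool_pos: [0.5214, 0.0393, 0.1446]
tool_rot: [-0.253, 2.09, -2.091]
contact_force: [-1.0, 0.6, 2.4]
opening: 0.0645
```

Contact at the expected height (0.1445). Settle and release.

arm_command(steps=[[[0,0.001,0],[0,0,0],0.5],[[0,0.001,0],[0,0,0],0.5],[[0,0,0],[0,0,0],0.8],[[0,0,0],[0,0,0],0.9],[[0,0,0],[0,0,0],1]])

```text
t: 15.75
tool_pos: [0.521, 0.0393, 0.144]
tool_rot: [-0.254, 2.091, -2.091]
contact_force: [0.4, -0.6, -0.2]
opening: 0.0853
```

arm_command(steps=[[[0,0,0],[0,0,0],1],[[0,-0.01,0],[0,0,0],1],[[0,-0.03,0],[0,0,0],1],[[0,-0.07,0],[0,0,0],1],[[0,-0.09,0],[0,0,0],1]])

```text
t: 16.25
tool_pos: [0.5221, 0.0392, 0.2381]
tool_rot: [-0.249, 2.088, -2.09]
contact_force: [0.4, 0.3, 1.1]
opening: 0.0853
```

```bash
python3 - <<'E'
from h import *
goto([.48,-.1,.3]);tilt()
s=ctrl.get_image('scene'); save(s,'s14')
over(s,[(.520,.0393,.004),(.520,.0393,.042),(.520,.0393,.080)],'ov14',50)
E
```

```text
t 16.25 pos [0.5221 0.0392 0.2381] shift [ 0.0741 -0.0621  0.1251] y [ 0.007 -0.    -1.   ] z [ 0.242 -0.97   0.002] q6 [-0.07 -0.2   1.84  0.    1.49  1.26] F [0.4 0.3 1.1] open 0.0853
turn deg [-0.11  0.   -0.37]
```

View pics/ov14.png

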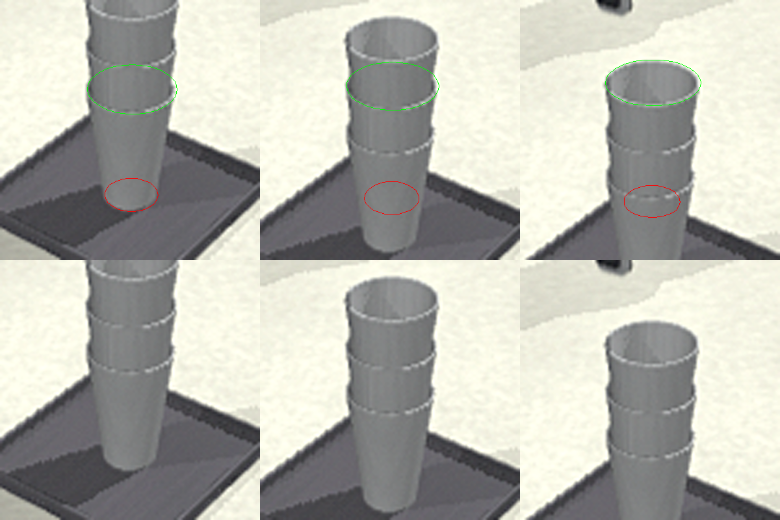

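View pics/s14.png

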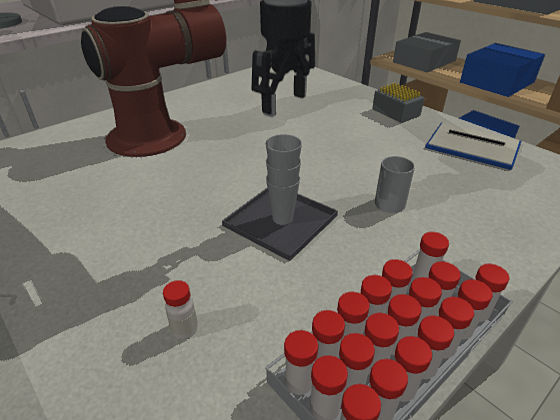

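arm_command(steps=[[[0,-0.03,0],[0,0,0],1],[[0,-0.05,0],[0,0,0],1],[[0,-0.05,0],[0,0,0],1],[[0,-0.05,0],[0,0,0],1]])

```text
t: 16.7
tool_pos: [0.5229, 0.0392, 0.2914]
tool_rot: [-0.243, 2.084, -2.089]
contact_force: [0.4, 0.1, -0.6]
opening: 0.0854
```

```bash
python3 - <<'E'
from h import *
s=ctrl.get_image('scene'); over(s,[(.520,.0393,.080)],'ov15',50)
goto([.5,0,.3])
ctrl.finish_job()
E
```

```text
t 16.75 pos [0.5224 0.0392 0.2902] shift [ 0.0312 -0.01    0.0327] y [ 0.01  -0.001 -1.   ] z [ 0.242 -0.97   0.003] q6 [-0.07 -0.23  1.78  0.    1.58  1.26] F [0.8 0.1 0.1] open 0.0856
the job is handed in; nothing more can be done
```

View pics/ov15.png

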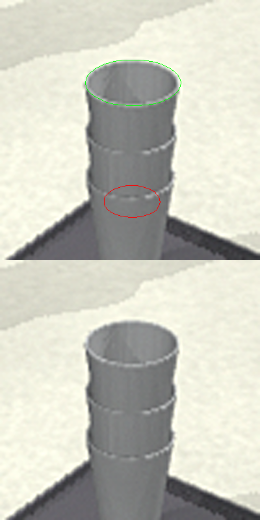

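Both loose cups are nested in the tray cup, first the right-hand one, then the left-hand one. I handed the job in at t ≈ 16.8 s, with the gripper open and about 0.1 m above the stack.

- **Fit:** Each cup touched down within 1 mm of the height expected for fully home. In the last scene picture all three rims match the model at 38 mm spacing, and the stack stands upright on the tray. The beaker and the bottle stand where they did.
- **Forces:** Contact forces read at the end of each move stayed at about 6 N or less.
- **Corrections and disagreements:** I gripped the left cup a second time because the first grip was about 3 mm off. The wrist camera showed the held cups about 2 mm off from what the scene camera showed, which is within calibration and did not affect the nesting. The trained network gave the beaker's name and the cup's name to the same object in the top view, so I took positions from the rims fitted in the pictures. I did not take a last top-camera picture.

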